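Clamp the panel and present the painting knife

ROBOT

A 6-joint arm with a two-finger parallel gripper is mounted at the origin on the work surface. World frame = base frame: x ahead of the robot, y to its left, z up, the work surface at z = 0. Lengths are in m, angles in rad, forces in N, time in s.
With the tool pointing down it reaches from about 0.225 to 0.875 m from the base axis. Payload 3.4 kg.
Tool frame: the origin (TCP) lies at the very end of the fingers, on their centre line; the grasp point (between the pads) lies manip.pinch_z behind it (manip.pinch_z is the distance from the TCP to the grasp point, in m); z points along the fingers, y is the direction in which the jaws open and shut (so a half turn about z gives the same grasp; the last joint's range is limited). The gripper opens to 85 mm and grips with 20 to 120 N. Pads are 22 mm wide; open, the fingers measure 114 mm over their backs; the gripper's body (76 mm by 85 mm) begins 54 mm behind the grasp point. The pads swing forward as they close: fully open they stand 13 mm farther back than shut.
Start: joints at [1.12, 0.276, 1.505, -0, 1.361, -0.121], TCP at [0.186, 0.544, 0.231] pointing down, gripper open.
Joint ranges: [-2.89, 2.89], [-0.75, 2.08], [0.22, 2.7], [-1.18, 4.32], [0.11, 2.71], [-2.7, 2.7]. Speed limits (rad/s): [2.57, 2.57, 3.14, 3.14, 3.14, 3.14].

INTERFACE

Orientations are given as a unit quaternion [w, x, y, z].
In Python, from rig import manip, imaging, workorder gives the robot as it stands.
- The arm moves only by the tool apply_moves, never from a script. Its argument "moves" is one flat list of numbers, 7 for each row, row after row: the finger opening in m, from 0 to 0.0854, then the shift along the tool's x, y, z in m, then the turn, a rotation vector about the tool's x, y, z in rad. In form: [jaw, tx, ty, tz, rx, ry, rz, jaw, tx, ty, tz, rx, ry, rz, ...]. A call has exactly 8 rows; each row shifts and turns the pose as measured when the row begins, along the tool's axes as they then stand; what a row does not reach is not made up. A row lasts 1/12 s, in which the tool goes at most 41.7 mm and 7.16 degrees, less where a joint would pass 70% of its speed; a pose out of reach is approached as far as the arm can. A call with a gripper value outside its range is refused whole. The fingers move at their own pace and stop on an object; "newtons" is the grip in N (left out, the last holds). Time passes only in rows, so rows that do not move let the fingers close, or fill a call up. It gives the time, the measured TCP pose, the force and the opening at its end, in the units of the state.
- manip.get_state(): the state, without advancing time (a new reading comes with each control period).
- imaging.get_image(name): name is "side" or "top" or "wrist"; returns a dict with "image" (420x560x3 uint8, red, green, blue), "range_z" (420x560 float32, m along the optical axis (not along the pixel's ray), 0 where there is no reading), "fx", "fy", "cx", "cy" (pixels), "R" (3x3) and "t" (3): a world point X has camera coordinates R X + t. Camera axes: x right, y down, z forward; pixel columns grow to the right and rows downward; lengths in m; the calibration is good to about 2 mm. A picture is of the moment at which its call begins.
- workorder.sign_off(): hands the job in, once; it reports no verdict.
The state is a dict: "clock": time; "qpos": joint angles; "qd": joint speeds; "effort": joint torques, N m; "position": TCP position; "ee_rot": TCP orientation; "contact_force": force on the tool from outside, world axes, zero at the start; "moment": the same for the moment, N m; "width": finger opening in m.
Only numpy, scipy, OpenCV 4.12 (cv2) and the standard library are available. Lean on these libraries where they do the work, as an engineer would, in place of code of your own. Each camera call takes 0.05 s, during which the arm holds its last target.

TASK

Take the blue spring clamp off its rail and clip it down over the top edge of the orange panel and its backboard, so that it grips both by itself. Then draw the orange-handled painting knife out of the rack, turn it to a slant about halfway between upright and level, and finish still holding it up like that, its blade end about 10 cm in front of the painted face, pointing at the middle of the panel and touching nothing. Leave the other knives, the jars and the cup where they are.

Things in the scene. Friction and masses are not known exactly. Their poses are not given: they have to be found in the camera images.
- easel: Fixed wooden panel stand, base 90 x 220 x 20 mm. On it an upright board 200 mm wide (y), z = 20 to 170 mm: a 6 mm orange painted panel (-x side) flush on an 8 mm plywood backboard, together x = -7 to +7 mm. Lip at the panel's foot up to z 32 mm; struts behind stay below z 105 mm. Origin: centre of the base's underside; x points from the painted face to the back, z up.
- easel_edge (a point): Middle of the board's top edge (170 mm above the table, mid-thickness); axes as easel.
- easel_face (a point): Centre of the orange painted face of the panel, 100 mm above the table; axes as easel (the face looks to -x).
- rail: Fixed clamp rail: grey base 90 x 180 x 16 mm with an upright aluminium strip 8 mm thick (x), 160 mm long (y), top edge 85 mm above the table. The clamp starts astride it. Origin: centre of the base's underside.
- clamp: Sprung clamp, 60 g: two blue handle plates above a pivot, two steel jaws with black round tips below. Origin on the pivot. z up towards the handles, y along the pivot and the edge it sits on, x across the jaws. A crown bar's underside, 10 mm below the pivot, rests on the edge. This body is the -x half: it leans by half the joint value when the halves swing evenly.
- clamp_mouth (a point): Point midway between the jaw tips as on the rail, 32 mm below the pivot (fixed to the clamp's -x half). The jaw tips are rods of 8 mm diameter along y, 22 mm deep below the crown; 8 mm apart on the rail, 27 mm apart when fully pinched. Let go, the spring shuts them and they grip with 5 to 8 N.
- clamp_handles (a point): Middle of the handles, 30 mm above the pivot (fixed to the -x half). Plates 26 mm wide (y), 4 mm thick, tops 41 mm above the pivot on the rail (47 pinched). There they spread in a V, 0.3 rad each, tops 57 mm apart outside. Pinch them together along x, from above: this opens the jaws. Fully pinched they are parallel, 30 mm over the outside; that takes about 15 N, and 20 to 25 N holds them on the stop.
- clamp_jaw (a joint): Opening of the clamp, rad: 0 on the 8 mm rail, about 0.19 on the 14 mm board, 0.6 fully pinched (stop), -0.2 empty.
- rack: Fixed light wooden knife rack, 70 x 220 x 70 mm, top 70 mm above the table, with three round upright holes of 23 mm through it, 70 mm apart along its y (-70, 0, +70 mm). Origin: centre of its underside.
- knife: Painting knife with a round orange handle, standing blade down in one of the rack's holes; about 80 g. Origin: centre of the underside of its brass collar (disc of 30 mm diameter, 8 mm high), which rests on the rack's top. z points up the handle: handle of 18 mm diameter from z = 8 to 100 mm. Steel blade 17 mm wide and 3 mm thick down to z = -60 mm.
- knife_tip (a point): End of the orange knife's blade, 60 mm below its origin; axes as knife (the blade points along -z).
- knife_white: Bystander: the same kind of knife with a white handle in another hole of the rack; same size, origin under its collar.
- knife_purple: Bystander: the same kind of knife with a purple handle in another hole of the rack; same size, origin under its collar.
- jar_orange: Bystander: closed paint jar, orange with a white lid, 60 mm diameter, 75 mm high; origin under its centre.
- jar_purple: Bystander: closed paint jar, purple, 60 mm diameter, 75 mm high; origin under its centre.
- jar_red: Bystander: closed paint jar, red, 60 mm diameter, 75 mm high; origin under its centre.
- cup: Bystander: white ceramic cup, 76 mm across, 80 mm high; origin under its centre.
Things that resemble listed ones, but are neither listed nor needed, are in the scene too. Leave any turquoise look-alike of the rail alone. What is shaped like the knife but red is not meant.

How it is judged:
On the way, in this order (a step that is already met when the one before it is completed fails the run):
1. the clamp is clipped over the board's top edge and let go (x of clamp_mouth in the frame of easel between -0.012 and 0.012 m and y of clamp_mouth in the frame of easel between -0.09 and 0.09 m and z of clamp_mouth in the frame of easel between 0.125 and 0.158 m and value of joint clamp_jaw between 0.08 and 0.35 rad and contact force between clamp and easel above 2 N and contact force between the fingers and clamp below 0.2 N), for 0.2 s.
2. the orange knife is drawn right out of the rack in the fingers (height (world z) of knife_tip above 0.08 m and contact force between the fingers and knife above 1 N and contact force between knife and rack below 0.1 N), for 0.1 s.
At the end, for the whole second after the job is handed in: Clamp astride the top edge (within 12 mm of mid-thickness, jaws 12-45 mm down), gripping over 2 N, untouched. Knife held still, touching nothing else, 30-60 degrees from vertical, blade end over 90 mm high on the painted side; panel centre 30-170 mm ahead of it, within 50 mm of its line (all of step 1 and angle between knife's own z axis and vertical between 0.52 and 1.05 rad and x of easel_face in the frame of knife_tip between -0.05 and 0.05 m and y of easel_face in the frame of knife_tip between -0.05 and 0.05 m and z of easel_face in the frame of knife_tip between -0.17 and -0.03 m and x of knife_tip in the frame of easel below -0.015 m and height (world z) of knife_tip above 0.09 m and contact force between the fingers and knife above 1 N and linear speed of knife below 0.03 m/s and contact force between knife and easel below 0.1 N and contact force between knife and rack below 0.1 N and contact force between knife and clamp below 0.1 N and contact force between knife and rail below 0.1 N and contact force between knife and knife_white below 0.1 N and contact force between knife and knife_purple below 0.1 N and contact force between knife and jar_orange below 0.1 N and contact force between knife and jar_purple below 0.1 N and contact force between knife and jar_red below 0.1 N and contact force between knife and cup below 0.1 N); the arm keeps its last pose, push and grip.
It fails at once if a bystander is moved more than 30 mm (distance of any of knife_white, knife_purple, jar_orange, jar_purple, jar_red, cup from where it was at the start of the episode above 0.03 m).
It also fails if it takes over 56 s, if anything falls off the work surface, if the arm or the gripper's body presses on something with over 40 N, if the wrist force passes 120 N, or if a joint passes its speed limit or range.

## Working session

There is one attempt and no reset: what is moved stays moved. The work goes in short steps, Python scripts to look and compute and a tool call to move; the robot and the scene stay as the last step left them, time stands still between calls to the robot, and variables do not carry over. Pictures are saved under pics/ and viewed, and the job is handed in when it is done.

Besides the shell and the picture viewer there is one more tool, called after "Call:" as a command line: name --argument value ..., lists and objects as JSON in quotes. apply_moves: Moves the arm, as the interface text tells. Its arguments: {"type":"object","properties":{"moves":{"type":"array"},"newtons":{"type":"number"}},"required":["moves"]}

```bash
ls; mkdir -p pics
cat > h.py <<'E'
import numpy as np, cv2
from rig import manip, imaging, workorder
def grab(n,tag):
    d=imaging.get_image(n); cv2.imwrite(f"pics/{tag}.png",d["image"][:,:,::-1]); np.savez(f"{tag}.npz",**d); return d
def load(tag): return dict(np.load(f"{tag}.npz"))
def cloud(d):
    h,w=d["range_z"].shape; u,v=np.meshgrid(np.arange(w),np.arange(h)); z=d["range_z"]
    P=np.stack([(u-d["cx"])/d["fx"]*z,(v-d["cy"])/d["fy"]*z,z],-1)
    return (P-d["t"])@d["R"]
E
python3 - <<'E'
from h import *
for n in ["side","top","wrist"]:
    d=grab(n,n+"0"); print(n,d["fx"],-d["R"].T@d["t"],d["R"][2])
s=manip.get_state(); print(s, manip.pinch_z)
E
```

```text
pics
side 392.6687308199298 [0.41335104 0.66068096 0.87031548] [ 0.05522965 -0.67661971 -0.73425844]
top 436.78541808526495 [ 0.24054942 -0.01157058  1.28530369] [ 0.19477607  0.00312424 -0.98084276]
wrist 337.2098317884852 [0.11537029 0.56902372 0.37366495] [ 0.27900302 -0.09690252 -0.95538852]
{'clock': 0.15, 'qpos': array([ 1.11998599e+00,  2.76415980e-01,  1.50582730e+00,  2.39029944e-05,
        1.36069929e+00, -1.20996687e-01]), 'qd': array([ 2.54418645e-03, -1.00763646e-03, -3.51083784e-03,  6.25433209e-05,
       -1.14623909e-03,  9.36875773e-04]), 'effort': array([ 6.85694999e-05, -4.17146945e+01, -2.46031344e+01, -3.59297755e-04,
        7.65586883e-03,  1.70957435e-05]), 'position': array([0.18604797, 0.54365832, 0.23066367]), 'ee_rot': array([-2.01567217e-04,  1.64162852e-01,  9.86433020e-01, -6.44263532e-04]), 'contact_force': array([-0.28178278, -0.12693638,  0.10068468]), 'moment': array([ 0.00294199,  0.01986728, -0.00057307]), 'width': 0.08524493682717113} 0.0187
```

View pics/side0.png

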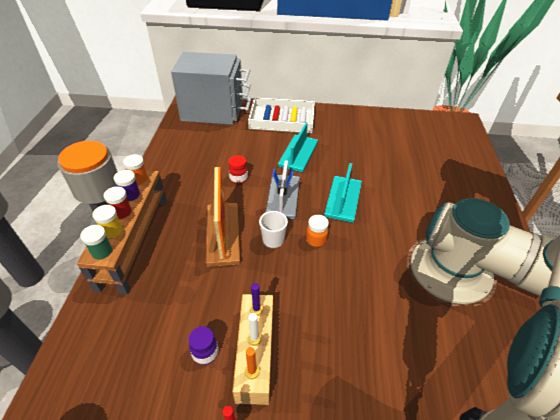

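View pics/top0.png

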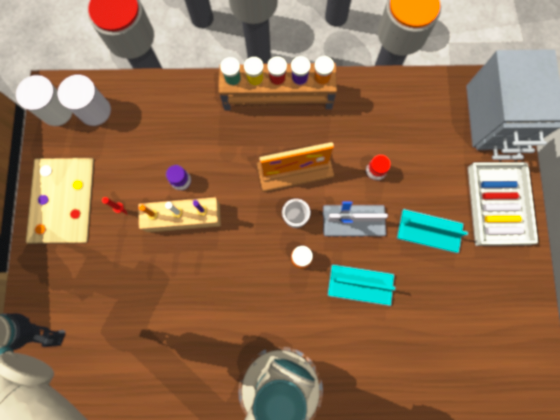

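View pics/wrist0.png

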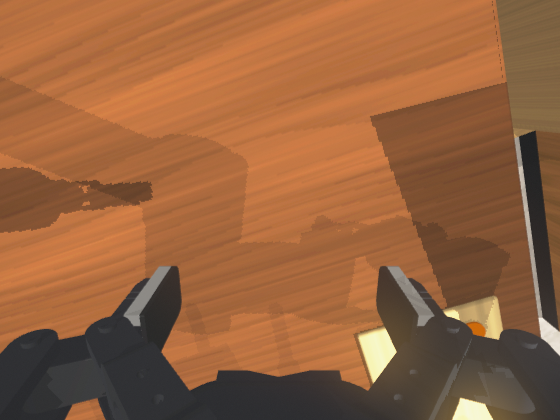

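The side and top views show the rail with the blue clamp at about (355,215) in top, the easel at about (297,165), and the rack at about (178,213). The orange knife is at the rack's left end, around (148,210), with a red decoy just outside it at (113,205).

Run:
```python
from h import *
d=load("top0");P=cloud(d);I=d["image"];hsv=cv2.cvtColor(I,cv2.COLOR_RGB2HSV)
print("table z",[P[300,u,2].round(4) for u in (180,420)])
def fit(name,m):
    q=P[m]; c=q[:,:2].mean(0); r=cv2.minAreaRect((q[:,:2]*1000).astype(np.float32)); print(name,len(q),"z",np.percentile(q[:,2],[2,50,98]).round(4),"rect",np.round(r[0],1),np.round(r[1],1),round(r[2],2),"mean",c.round(4))
def box(u0,u1,v0,v1):
    b=np.zeros(I.shape[:2],bool);b[v0:v1,u0:u1]=1;return b
z=P[...,2]
b=box(125,228,190,240); fit("rack top",b&(abs(z-.07)<.004)); fit("rack handles",b&(z>.085))
for (u0,u1) in ((130,162),(162,182),(186,210)):
    m=box(u0,u1,190,240)&(z>.12); fit("knife",m)
b=box(250,345,135,195); fit("easel base",b&(abs(z-.02)<.004)); fit("easel top",b&(abs(z-.17)<.005))
b=box(315,392,195,245); fit("rail base",b&(abs(z-.016)<.004)); fit("rail top",b&(abs(z-.085)<.004)); fit("clamp",b&(z>.095))
d=load("side0");P=cloud(d);z=P[...,2]
print('side')
b=box(228,280,275,410); fit("rack top",b&(abs(z-.07)<.004))
for v in ((280,312),(312,343),(343,378)):
    m=box(235,275,*v)&(z>.1); fit("knife",m); 
b=box(195,245,160,270); fit("easel base",b&(abs(z-.02)<.004)); fit("easel top",b&(abs(z-.17)<.004))
b=box(262,302,155,220); fit("rail base",b&(abs(z-.016)<.004)); fit("rail top",b&(abs(z-.085)<.004)); fit("clamp",b&(z>.095))
big=cv2.resize(d["image"][140:420,180:360],None,fx=3,fy=2.1*1,interpolation=cv2.INTER_CUBIC)
for t,(a,b2,c,e) in {"side":(145,235,190,330)}.items():
    cv2.imwrite("pics/sidez.png",cv2.resize(d["image"][a:b2,c:e,::-1],None,fx=5,fy=5,interpolation=cv2.INTER_CUBIC))
d=load("top0");cv2.imwrite("pics/topz.png",cv2.resize(d["image"][130:250,245:395,::-1],None,fx=5,fy=5,interpolation=cv2.INTER_CUBIC))
```

```text
table z [np.float64(0.0014), np.float64(0.0007)]
rack top 1314 z [0.0663 0.0695 0.0735] rect [492.2 286.9] [ 71.3 220.9] 4.46 mean [0.4896 0.2831]
rack handles 308 z [0.089  0.1518 1.2853] rect [404.9 151.2] [451.6 100.8] 57.31 mean [0.4771 0.2739]
knife 83 z [0.1236 0.1641 1.2853] rect [362.8 178.4] [451.5  16.9] 55.09 mean [0.4732 0.3359]
knife 77 z [0.124  0.1644 1.2853] rect [372.5 138.3] [398.9  17.3] 51.12 mean [0.4772 0.2688]
knife 70 z [0.1227 0.1653 1.2853] rect [374.3 101.8] [350.3  17.5] 43.13 mean [0.484 0.205]
easel base 667 z [0.0163 0.0197 0.0236] rect [630.9 -50.6] [ 90.  219.8] 10.3 mean [ 0.6068 -0.0497]
easel top 408 z [0.1657 0.1693 0.1739] rect [634.  -50.6] [ 16.6 199.9] 11.5 mean [ 0.6335 -0.0506]
rail base 1183 z [0.0123 0.0158 0.0197] rect [ 475.9 -223.8] [180.3  90.5] 89.44 mean [ 0.4723 -0.223 ]
rail top 127 z [0.0815 0.0851 0.0882] rect [ 476.3 -223.9] [159.2   7.2] 89.43 mean [ 0.4761 -0.2329]
clamp 197 z [0.0953 0.111  1.2853] rect [ 365.1 -116.5] [ 46.3 322.5] 58.06 mean [ 0.4597 -0.17  ]
side
rack top 2396 z [0.0674 0.0703 0.0732] rect [491.1 287.9] [ 70.2 222.6] 4.25 mean [0.489  0.3041]
knife 182 z [0.1023 0.1478 0.1724] rect [459.8 436.7] [ 17.6 457.1] 9.5 mean [0.4948 0.2261]
knife 197 z [0.102  0.1496 0.1719] rect [448.8 469.8] [ 17.5 387.8] 13.12 mean [0.4897 0.295 ]
knife 212 z [0.103  0.1549 0.8703] rect [446.4 504.7] [ 17.8 318.4] 15.15 mean [0.4823 0.3739]
easel base 1061 z [0.0165 0.0197 0.0233] rect [ 639.2 -110.8] [104.1 352.9] 6.66 mean [ 0.6228 -0.0346]
easel top 326 z [0.1667 0.1695 0.1721] rect [631.3 -49.4] [ 13.7 200.1] 11.66 mean [ 0.6301 -0.0442]
rail base 986 z [0.0124 0.0156 0.0191] rect [ 472.4 -278.2] [292.7  90.5] 88.76 mean [ 0.4679 -0.2441]
rail top 87 z [0.0815 0.0842 0.0871] rect [ 467.9 -186.9] [231.8  45.5] 82.96 mean [ 0.4738 -0.2136]
clamp 162 z [0.0958 0.1121 0.8703] rect [444.4 230.3] [ 54.  863.1] 4.26 mean [ 0.469  -0.0779]
```

View pics/sidez.png

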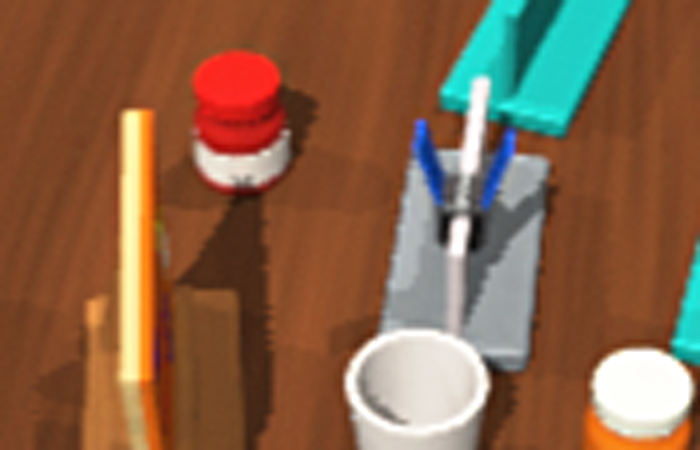

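View pics/topz.png

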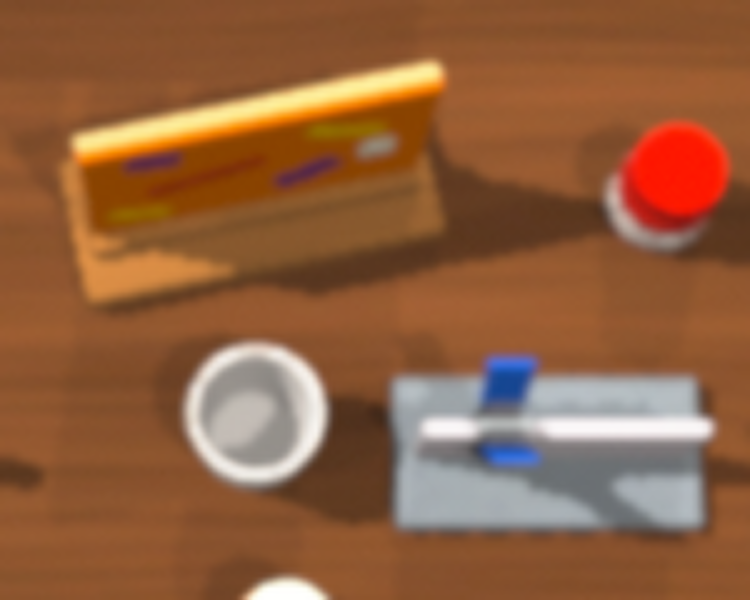

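```bash
cat >> h.py <<'E'
from scipy.spatial.transform import Rotation as Ro
def Rdown(yaw,tilt=0):
    c,s=np.cos(yaw),np.sin(yaw)
    y=np.array([c,s,0]);z=np.array([0,0,-1.]);x=np.cross(y,z)
    return Ro.from_matrix(np.stack([x,y,z],1))*Ro.from_rotvec([-tilt,0,0])
def pose():
    s=manip.get_state();q=s["ee_rot"];return s["position"],Ro.from_quat([q[1],q[2],q[3],q[0]]),s
def plan(p1,R1,n,jaw):
    p,R,s=pose();rv=(R.inv()*R1).as_rotvec()
    rows=[]
    for i in range(n):
        Ra=R*Ro.from_rotvec(rv*i/n); t=Ra.inv().apply((np.array(p1)-p)/n); rows.append([jaw]+list(t.round(4))+list((rv/n).round(3)))
    d=np.linalg.norm(np.array(p1)-p)
    print("dist",d.round(4),"rot deg",np.degrees(np.linalg.norm(rv)).round(2),"min rows",max(d/.0417,np.degrees(np.linalg.norm(rv))/7.16))
    for r in rows: print([float(x) for x in r],end=",\n")
E
python3 - <<'E'
from h import *
for n,(u0,u1,v0,v1) in {"top0":(330,375,195,230),"side0":(265,300,160,200)}.items():
    d=load(n);P=cloud(d);hsv=cv2.cvtColor(d["image"],cv2.COLOR_RGB2HSV)
    m=(hsv[...,0]>105)&(hsv[...,0]<130)&(hsv[...,1]>150)
    b=np.zeros_like(m);b[v0:v1,u0:u1]=1;m&=b&(P[...,2]<.2)&(P[...,2]>.09)
    k,l,st,ce=cv2.connectedComponentsWithStats(m.astype(np.uint8))
    for i in range(1,k):
        if st[i,4]<8: continue
        q=P[l==i];print(n,st[i],"min",q.min(0).round(4),"max",q.max(0).round(4),"mean",q.mean(0).round(4))
d=load("side0");P=cloud(d)
hsv=cv2.cvtColor(d["image"],cv2.COLOR_RGB2HSV)
E
```

```text
top0 [342 202   9   8  56] min [ 0.4896 -0.195   0.0999] max [ 0.5029 -0.1755  0.1376] mean [ 0.4966 -0.1851  0.1199]
top0 [342 219  10   3  23] min [ 0.4499 -0.1943  0.107 ] max [ 0.4612 -0.1731  0.1376] mean [ 0.454  -0.1827  0.1278]
side0 [273 169   5  17  39] min [ 0.4892 -0.1983  0.0964] max [ 0.5021 -0.1692  0.1375] mean [ 0.4955 -0.1789  0.1216]
side0 [286 171   7  16  34] min [ 0.448  -0.1989  0.0934] max [ 0.4637 -0.1707  0.1373] mean [ 0.4557 -0.1822  0.1162]
```

Run:
```python
from h import *
plan([.476,-.184,.21],Rdown(-.01),24,.085)
```

```text
dist 0.7836 rot deg 71.68 min rows 18.79070648765478
[0.085, -0.0212, -0.0248, 0.0009, -0.0, 0.0, 0.052],
[0.085, -0.0225, -0.0236, 0.0009, -0.0, 0.0, 0.052],
[0.085, -0.0237, -0.0224, 0.0009, -0.0, 0.0, 0.052],
[0.085, -0.0248, -0.0212, 0.0009, -0.0, 0.0, 0.052],
[0.085, -0.0259, -0.0198, 0.0009, -0.0, 0.0, 0.052],
[0.085, -0.0269, -0.0185, 0.0009, -0.0, 0.0, 0.052],
[0.085, -0.0278, -0.017, 0.0009, -0.0, 0.0, 0.052],
[0.085, -0.0287, -0.0156, 0.0009, -0.0, 0.0, 0.052],
[0.085, -0.0295, -0.014, 0.0009, -0.0, 0.0, 0.052],
[0.085, -0.0302, -0.0125, 0.0009, -0.0, 0.0, 0.052],
[0.085, -0.0308, -0.0109, 0.0009, -0.0, 0.0, 0.052],
[0.085, -0.0313, -0.0093, 0.0009, -0.0, 0.0, 0.052],
[0.085, -0.0317, -0.0076, 0.0009, -0.0, 0.0, 0.052],
[0.085, -0.0321, -0.006, 0.0009, -0.0, 0.0, 0.052],
[0.085, -0.0324, -0.0043, 0.0009, -0.0, 0.0, 0.052],
[0.085, -0.0325, -0.0026, 0.0009, -0.0, 0.0, 0.052],
[0.085, -0.0326, -0.0009, 0.0009, -0.0, 0.0, 0.052],
[0.085, -0.0326, 0.0008, 0.0009, -0.0, 0.0, 0.052],
[0.085, -0.0325, 0.0025, 0.0009, -0.0, 0.0, 0.052],
[0.085, -0.0324, 0.0042, 0.0009, -0.0, 0.0, 0.052],
[0.085, -0.0321, 0.0059, 0.0009, -0.0, 0.0, 0.052],
[0.085, -0.0318, 0.0075, 0.0009, -0.0, 0.0, 0.052],
[0.085, -0.0313, 0.0092, 0.0009, -0.0, 0.0, 0.052],
[0.085, -0.0308, 0.0108, 0.0009, -0.0, 0.0, 0.052],
```

Call:
apply_moves --moves '[0.085,-0.021,-0.025,0.001,0,0,0.052,0.085,-0.022,-0.024,0.001,0,0,0.052,0.085,-0.024,-0.022,0.001,0,0,0.052,0.085,-0.025,-0.021,0.001,0,0,0.052,0.085,-0.026,-0.02,0.001,0,0,0.052,0.085,-0.027,-0.018,0.001,0,0,0.052,0.085,-0.028,-0.017,0.001,0,0,0.052,0.085,-0.029,-0.016,0.001,0,0,0.052]' --newtons 25

```text
clock: 0.82
position: [0.282, 0.2964, 0.2184]
ee_rot: [-0.001, 0.368, 0.93, -0.001]
contact_force: [0.5, 0.3, 0.6]
width: 0.0853
```

Call:
apply_moves --moves '[0.085,-0.029,-0.014,0.001,0,0,0.052,0.085,-0.03,-0.012,0.001,0,0,0.052,0.085,-0.031,-0.011,0.001,0,0,0.052,0.085,-0.031,-0.009,0.001,0,0,0.052,0.085,-0.032,-0.008,0.001,0,0,0.052,0.085,-0.032,-0.006,0.001,0,0,0.052,0.085,-0.032,-0.004,0.001,0,0,0.052,0.085,-0.032,-0.003,0.001,0,0,0.052]'

```text
clock: 1.48
position: [0.3744, 0.041, 0.2097]
ee_rot: [-0.0, 0.56, 0.828, -0.001]
contact_force: [0.8, 0.1, -1.2]
width: 0.0851
```

Run:
```python
from h import *
p,R,s=pose();print(s["clock"],p,R.as_matrix().round(3),s["contact_force"])
plan([.476,-.184,.21],Rdown(-.01),14,.085)
```

```text
1.4833 [0.37439387 0.04101229 0.20967143] [[-0.373  0.928 -0.001]
 [ 0.928  0.373 -0.   ]
 [ 0.    -0.001 -1.   ]] [ 0.83641174  0.06675765 -1.15834802]
dist 0.2469 rot deg 22.46 min rows 5.920612376432257
[0.085, -0.0176, 0.0007, -0.0, -0.0, 0.0, 0.028],
[0.085, -0.0176, 0.0012, -0.0, -0.0, 0.0, 0.028],
[0.085, -0.0176, 0.0017, -0.0, -0.0, 0.0, 0.028],
[0.085, -0.0175, 0.0022, -0.0, -0.0, 0.0, 0.028],
[0.085, -0.0174, 0.0027, -0.0, -0.0, 0.0, 0.028],
[0.085, -0.0173, 0.0032, -0.0, -0.0, 0.0, 0.028],
[0.085, -0.0172, 0.0037, -0.0, -0.0, 0.0, 0.028],
[0.085, -0.0171, 0.0042, -0.0, -0.0, 0.0, 0.028],
[0.085, -0.017, 0.0046, -0.0, -0.0, 0.0, 0.028],
[0.085, -0.0169, 0.0051, -0.0, -0.0, 0.0, 0.028],
[0.085, -0.0167, 0.0056, -0.0, -0.0, 0.0, 0.028],
[0.085, -0.0166, 0.006, -0.0, -0.0, 0.0, 0.028],
[0.085, -0.0164, 0.0065, -0.0, -0.0, 0.0, 0.028],
[0.085, -0.0162, 0.007, -0.0, -0.0, 0.0, 0.028],
```

Call:
apply_moves --moves '[0.085,-0.035,0.002,0,0,0,0.056,0.085,-0.035,0.004,0,0,0,0.056,0.085,-0.035,0.006,0,0,0,0.056,0.085,-0.034,0.008,0,0,0,0.056,0.085,-0.034,0.01,0,0,0,0.056,0.085,-0.034,0.011,0,0,0,0.056,0.085,-0.033,0.013,0,0,0,0.056,0.085,0,0,0,0,0,0]'

```text
clock: 2.15
position: [0.4791, -0.2027, 0.2079]
ee_rot: [0.001, 0.721, 0.693, -0.001]
contact_force: [0.3, -0.6, 0.4]
width: 0.0849
```

Run:
```python
from h import *
p,R,s=pose();print(s["clock"],p,s["contact_force"])
plan([.476,-.184,.108],Rdown(-.01),7,.085)
grab("wrist","wrist1")
```

```text
2.15 [ 0.47914904 -0.20270989  0.20785868] [ 0.25694747 -0.58771289  0.43317944]
dist 0.1016 rot deg 1.7 min rows 2.4375330208708563
[0.085, 0.0027, -0.0006, 0.0143, 0.0, 0.0, -0.004],
[0.085, 0.0027, -0.0005, 0.0143, 0.0, 0.0, -0.004],
[0.085, 0.0027, -0.0005, 0.0143, 0.0, 0.0, -0.004],
[0.085, 0.0027, -0.0005, 0.0143, 0.0, 0.0, -0.004],
[0.085, 0.0027, -0.0005, 0.0143, 0.0, 0.0, -0.004],
[0.085, 0.0027, -0.0005, 0.0143, 0.0, 0.0, -0.004],
[0.085, 0.0027, -0.0005, 0.0143, 0.0, 0.0, -0.004],
```

View pics/wrist1.png

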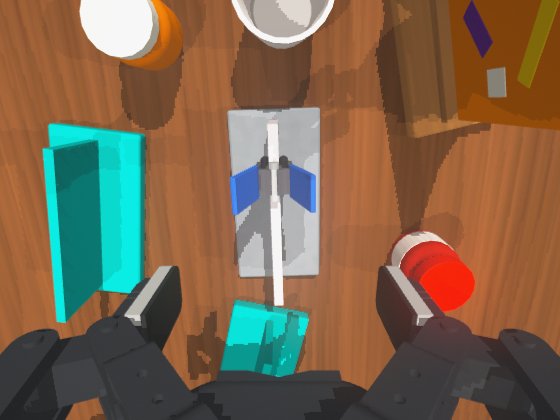

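Call:
apply_moves --moves '[0.085,0.01,-0.002,0.01,0,0,-0.015,0.085,0.008,-0.001,0.015,0,0,-0.015,0.085,0,0,0.02,0,0,0,0.085,0,0,0.02,0,0,0,0.085,0,0,0.01,0,0,0,0.085,0,0,0.006,0,0,0,0.085,0,0,0,0,0,0,0.085,0,0,0,0,0,0]'

```text
clock: 2.87
position: [0.4701, -0.1736, 0.123]
ee_rot: [-0.005, 0.708, 0.707, 0.0]
contact_force: [-0.0, -0.3, -0.3]
width: 0.0852
```

Run:
```python
from h import *
p,R,s=pose();print(s["clock"],p,s["contact_force"])
plan([.476,-.184,.108],Rdown(-.01),1,.085)
d=grab("wrist","wrist2")
def pix(X):
    c=d["R"]@np.array(X)+d["t"]; return (d["fx"]*c[0]/c[2]+d["cx"],d["fy"]*c[1]/c[2]+d["cy"])
print(pix([.476,-.184,.125]))
```

```text
2.8667 [ 0.47005423 -0.17363639  0.12303911] [-0.0373263  -0.26573337 -0.34450101]
dist 0.0192 rot deg 0.77 min rows 0.4606135515157966
[0.085, -0.0105, 0.0061, 0.0149, -0.007, -0.007, 0.008],
(np.float64(289.5969838077972), np.float64(292.7680771567879))
```

View pics/wrist2.png

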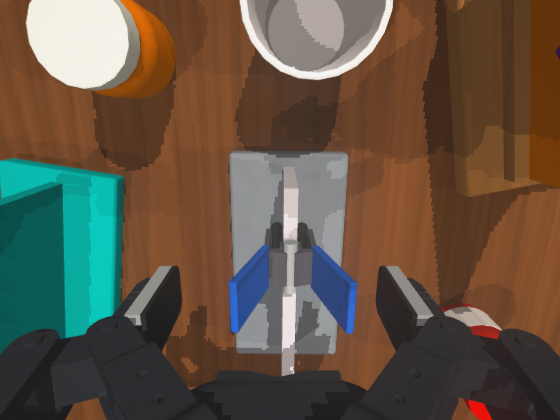

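The wrist view shows the handles centred near (291,288), where my estimate projects to (290,293). I'll descend the rest of the way and correct the offset.

Call:
apply_moves --moves '[0.085,-0.005,0.003,0.005,-0.007,-0.007,0.008,0.085,-0.004,0.002,0.006,0,0,0,0.085,0,0,0.002,0,0,0,0.085,0,0,0,0,0,0,0.085,0,0,0,0,0,0,0.085,0,0,0,0,0,0,0.085,0,0,0,0,0,0,0.085,0,0,0,0,0,0]'

```text
clock: 3.58
position: [0.4777, -0.1849, 0.1118]
ee_rot: [0.003, 0.711, 0.703, 0.001]
contact_force: [-0.2, 0.1, 0.4]
width: 0.0849
```

Run:
```python
from h import *
p,R,s=pose();print(s["clock"],p,s["contact_force"])
plan([.476,-.184,.108],Rdown(-.01),1,.085)
```

```text
3.5833 [ 0.47767514 -0.18487677  0.11183508] [-0.2324552   0.13999701  0.38787745]
dist 0.0043 rot deg 0.41 min rows 0.10253763234774688
[0.085, 0.0009, -0.0017, 0.0038, 0.006, 0.003, -0.001],
```

Call:
apply_moves --moves '[0.085,0,-0.001,0.003,0,0,0,0.05,0,0,0,0,0,0,0.02,0,0,0,0,0,0,0.02,0,0,0,0,0,0,0.02,0,0,0,0,0,0,0.02,0,0,0,0,0,0,0.02,0,0,0,0,0,0,0.02,0,0,0,0,0,0]' --newtons 28

```text
clock: 4.25
position: [0.4807, -0.1867, 0.114]
ee_rot: [0.009, 0.711, 0.703, 0.003]
contact_force: [0.6, -0.3, -0.6]
width: 0.0288
```

Call:
apply_moves --moves '[0.02,0,0,0,0,0,0,0.02,0,0,0,0,0,0,0.02,0,0,0,0,0,0,0.02,0,0,0,0,0,0,0.02,0,0,0,0,0,0,0.02,0,0,0,0,0,0,0.02,0,0,0,0,0,0,0.02,0,0,0,0,0,0]'

```text
clock: 4.92
position: [0.4797, -0.1862, 0.1128]
ee_rot: [0.008, 0.711, 0.703, 0.002]
contact_force: [0.0, -0.2, 0.3]
width: 0.0288
```

Run:
```python
from h import *
grab("wrist","wrist3"); d=grab("side","side3")
cv2.imwrite("pics/s3.png",cv2.resize(d["image"][120:235,190:340,::-1],None,fx=5,fy=5,interpolation=cv2.INTER_CUBIC))
p,R,s=pose();print(s["clock"],p,s["contact_force"],s["width"])
```

```text
5.0167 [ 0.47971942 -0.18621272  0.11283913] [ 0.32546182  0.79776441 -0.0197966 ] 0.028793150164576443
```

View pics/wrist3.png

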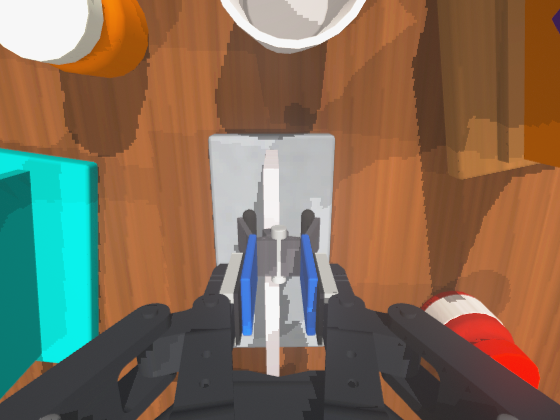

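View pics/s3.png

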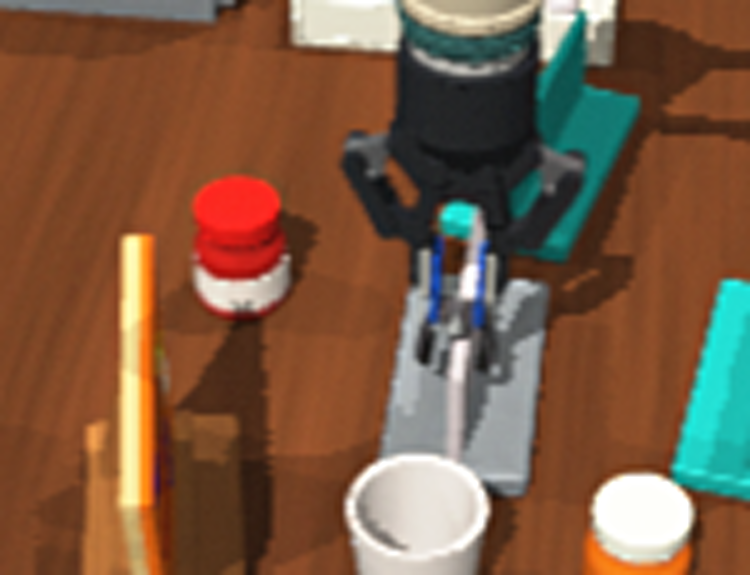

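Call:
apply_moves --moves '[0.02,0,0,-0.012,0,0,0,0.02,0,0,-0.02,0,0,0,0.02,0,0,-0.025,0,0,0,0.02,0,0,-0.025,0,0,0,0.02,0,0,-0.025,0,0,0,0.02,0,0,-0.025,0,0,0,0.02,0,0,-0.015,0,0,0,0.02,0,0,0,0,0,0]'

```text
clock: 5.68
position: [0.4748, -0.1837, 0.2619]
ee_rot: [0.002, 0.711, 0.703, 0.001]
contact_force: [0.5, 0.5, -0.8]
width: 0.0286
```

Run:
```python
from h import *
p,R,s=pose();print(s["clock"],p,s["contact_force"],s["width"])
plan([.632,-.05,.26],Rdown(.195),8,.02)
d=grab("side","side4")
cv2.imwrite("pics/s4.png",cv2.resize(d["image"][120:235,190:340,::-1],None,fx=5,fy=5,interpolation=cv2.INTER_CUBIC))
```

```text
5.6833 [ 0.47478133 -0.18365883  0.26193466] [ 0.51166546  0.51377243 -0.76551153] 0.028612954811196443
dist 0.2064 rot deg 11.79 min rows 4.94877902874648
[0.02, 0.0169, 0.0195, 0.0003, 0.0, 0.0, -0.026],
[0.02, 0.0164, 0.0199, 0.0003, 0.0, 0.0, -0.026],
[0.02, 0.0159, 0.0203, 0.0003, 0.0, 0.0, -0.026],
[0.02, 0.0154, 0.0207, 0.0003, 0.0, 0.0, -0.026],
[0.02, 0.0148, 0.0211, 0.0003, 0.0, 0.0, -0.026],
[0.02, 0.0143, 0.0215, 0.0003, 0.0, 0.0, -0.026],
[0.02, 0.0137, 0.0218, 0.0003, 0.0, 0.0, -0.026],
[0.02, 0.0132, 0.0222, 0.0002, 0.0, 0.0, -0.026],
```

View pics/s4.png

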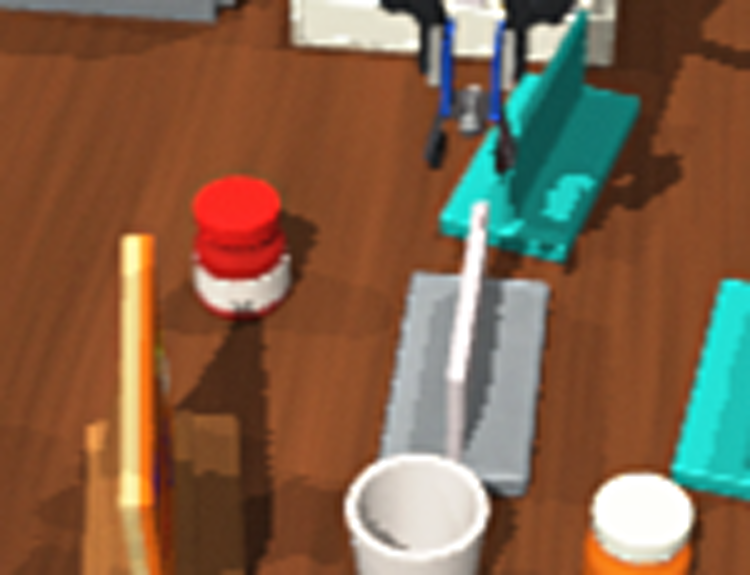

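The clamp is clear of the rail, hanging pinched at about (470,110) in the zoomed view. Next I'll carry it over the board.

Call:
apply_moves --moves '[0.02,0.017,0.02,0,0,0,-0.026,0.02,0.017,0.02,0,0,0,-0.026,0.02,0.016,0.021,0,0,0,-0.026,0.02,0.016,0.021,0,0,0,-0.026,0.02,0.015,0.022,0,0,0,-0.026,0.02,0.014,0.022,0,0,0,-0.026,0.02,0.013,0.022,0,0,0,-0.026,0.02,0,0,0,0,0,0]'

```text
clock: 6.4
position: [0.6135, -0.0596, 0.2443]
ee_rot: [-0.009, 0.643, 0.766, -0.005]
contact_force: [0.3, -0.3, -0.4]
width: 0.0292
```

Run:
```python
from h import *
p,R,s=pose();print(s["clock"],p,s["contact_force"],s["width"])
plan([.632,-.05,.26],Rdown(.195),1,.02)
d=grab("side","side5"); grab("wrist","wrist5")
cv2.imwrite("pics/s5.png",cv2.resize(d["image"][100:235,160:310,::-1],None,fx=4,fy=4,interpolation=cv2.INTER_CUBIC))
```

```text
6.4 [ 0.61350024 -0.0595764   0.24429839] [ 0.27319342 -0.34660933 -0.37110528] 0.02924572763445179
dist 0.0261 rot deg 1.62 min rows 0.6255679917578312
[0.02, 0.0063, 0.0196, -0.016, -0.018, -0.008, -0.02],
```

View pics/s5.png

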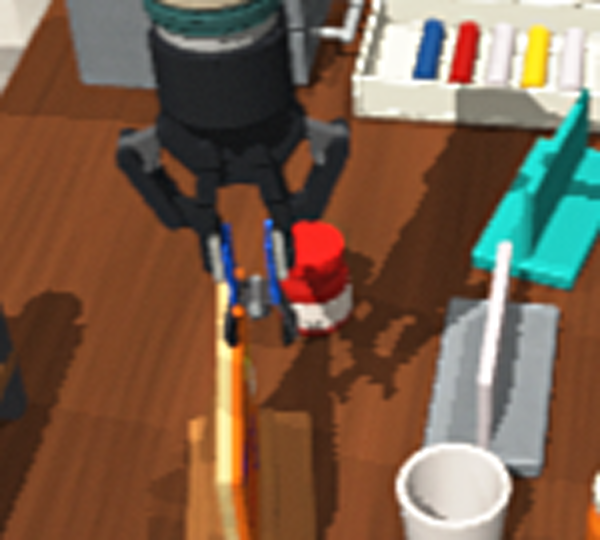

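View pics/wrist5.png

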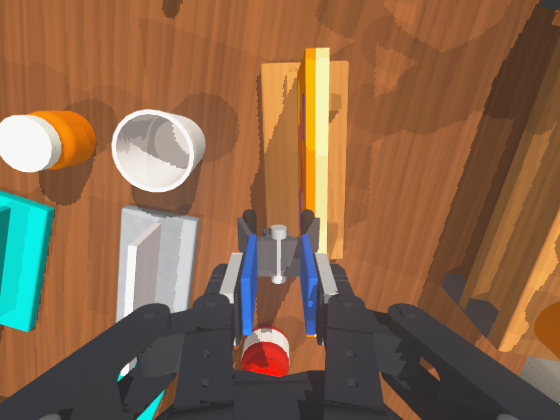

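Call:
apply_moves --moves '[0.02,0,0.002,-0.01,-0.009,-0.004,-0.01,0.02,0.003,0.009,-0.006,-0.009,-0.004,-0.01,0.02,0.003,0.008,0,0,0,0,0.02,0,0,0,0,0,0,0.02,0,0,0,0,0,0,0.02,0,0,0,0,0,0,0.02,0,0,0,0,0,0,0.02,0,0,0,0,0,0]'

```text
clock: 7.17
position: [0.6261, -0.055, 0.2609]
ee_rot: [-0.001, 0.637, 0.771, -0.003]
contact_force: [0.2, 1.0, -1.6]
width: 0.0293
```

Run:
```python
from h import *
p,R,s=pose();print(s["clock"],p,s["contact_force"],s["width"])
plan([.632,-.05,.26],Rdown(.195),1,.02)
print(Ro.from_matrix(R.as_matrix()).as_matrix().round(3))
d=grab("side","side6"); grab("wrist","wrist6")
cv2.imwrite("pics/s6.png",cv2.resize(d["image"][100:235,160:310,::-1],None,fx=4,fy=4,interpolation=cv2.INTER_CUBIC))
```

```text
7.1667 [ 0.62606138 -0.05502662  0.26087787] [ 0.24502001  0.9543606  -1.58711016] 0.029257412714449614
dist 0.0078 rot deg 0.51 min rows 0.18776346105192102
[0.02, 0.0038, 0.0068, 0.0008, -0.007, 0.002, -0.005],
[[-0.189  0.982 -0.006]
 [ 0.982  0.189 -0.004]
 [-0.002 -0.007 -1.   ]]
```

View pics/s6.png

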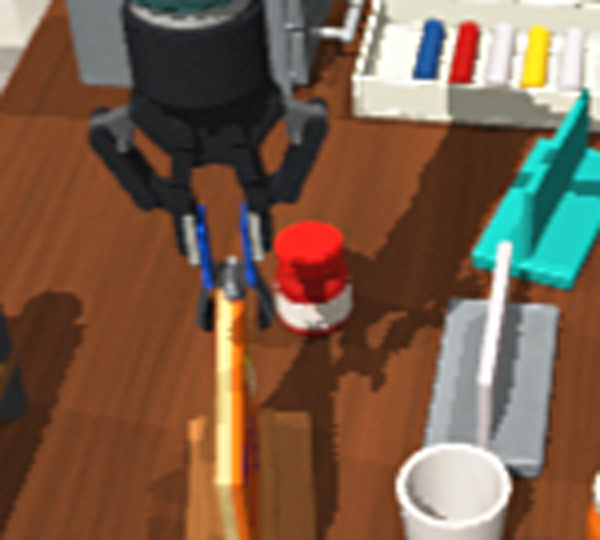

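View pics/wrist6.png

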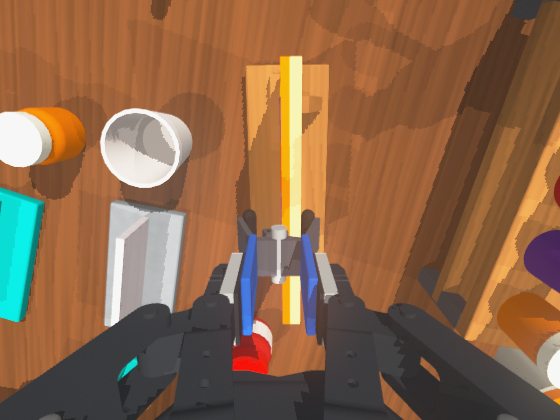

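```bash
cat > edge.py <<'E'
from h import *
def edge(tag):
    p,R,s=pose();d=load(tag);P=cloud(d);m=abs(P[...,2]-.17)<.005; m[205:,:]=m[205:,:]&False
    q=R.inv().apply(P[m]-p);q=q[abs(q[:,1])<.05]; 
    print(len(q),"tool x",q[:,0].min(),q[:,0].max(),"y range",np.percentile(q[:,1],[2,50,98]).round(4),"slope",np.polyfit(q[:,0],q[:,1],1).round(4))
    r=cv2.minAreaRect((q[:,:2]*1000).astype(np.float32));print(np.round(r[0],1),np.round(r[1],1),r[2])
E
python3 -c "
from edge import *
edge('wrist6')"
```

```text
3044 tool x 0.005236229146808717 0.1040814358947501 y range [0.0025 0.0091 0.0159] slope [-0.0112  0.0098]
[54.6  9.2] [14.  98.8] 89.3310775756836
```

Call:
apply_moves --moves '[0.02,0.002,0.005,0,-0.007,0,0,0.02,0.002,0.003,0,0,0,0,0.02,0,0.001,0,0,0,0,0.02,0,0,0,0,0,0,0.02,0,0,0,0,0,0,0.02,0,0,0,0,0,0,0.02,0,0,0,0,0,0,0.02,0,0,0,0,0,0]'

```text
clock: 7.93
position: [0.6348, -0.0487, 0.2603]
ee_rot: [0.001, 0.637, 0.771, -0.001]
contact_force: [-0.6, 0.7, -1.2]
width: 0.0291
```

Run:
```python
from edge import *
p,R,s=pose();print(s["clock"],p,s["contact_force"],s["width"])
plan([.632,-.05,.26],Rdown(.195),1,.02)
grab("wrist","wrist7");edge("wrist7")
```

```text
7.9333 [ 0.63483418 -0.04865521  0.26031983] [-0.62209545  0.67729653 -1.24827431] 0.029072165329735253
dist 0.0032 rot deg 0.32 min rows 0.07561888084585554
[0.02, -0.0008, -0.003, 0.0003, 0.0, 0.002, -0.005],
2880 tool x 0.005392864328569432 0.09941712906149316 y range [-0.008  -0.0014  0.0054] slope [-0.0086 -0.0008]
[52.4 -1.5] [13.8 94. ] 89.67890167236328
```

Call:
apply_moves --moves '[0.02,0,-0.0015,0.008,0,0,0,0.02,0,0,0.01,0,0,0,0.02,0,0,0.01,0,0,0,0.02,0,0,0.01,0,0,0,0.02,0,0,0,0,0,0,0.02,0,0,0,0,0,0,0.02,0,0,0,0,0,0,0.02,0,0,0,0,0,0]'

```text
clock: 8.65
position: [0.6318, -0.0491, 0.2162]
ee_rot: [-0.001, 0.637, 0.771, -0.002]
contact_force: [0.1, -0.2, -1.1]
width: 0.0292
```

Run:
```python
from edge import *
p,R,s=pose();print(s["clock"],p,s["contact_force"],s["width"])
plan([.632,-.05,.26],Rdown(.195),1,.02)
grab("wrist","wrist8");edge("wrist8")
d=grab("side","side8")
cv2.imwrite("pics/s8.png",cv2.resize(d["image"][100:235,160:310,::-1],None,fx=4,fy=4,interpolation=cv2.INTER_CUBIC))
```

```text
8.65 [ 0.63181783 -0.04907433  0.2161802 ] [ 0.12520929 -0.15237422 -1.09193968] 0.02917536782812786
dist 0.0438 rot deg 0.39 min rows 1.0510780374384712
[0.02, -0.001, -0.0002, -0.0438, -0.004, 0.001, -0.006],
3856 tool x 0.01874915653147984 0.09896458018577668 y range [-0.005   0.0017  0.0087] slope [-0.0102  0.0025]
[58.9  1.8] [14.  80.2] 89.32096099853516
```

View pics/s8.png

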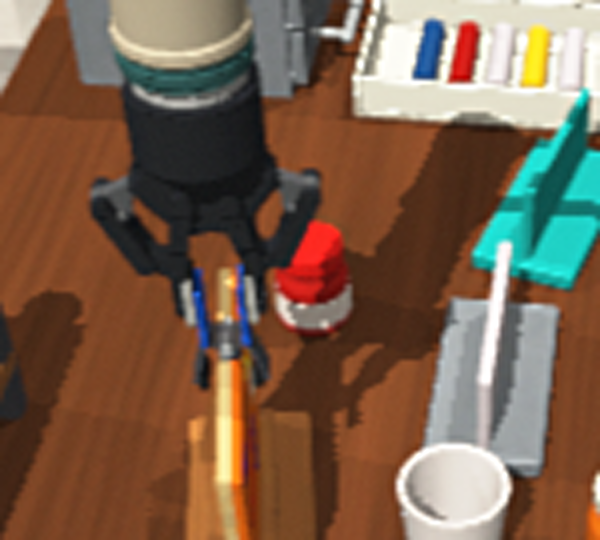

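View pics/wrist8.png

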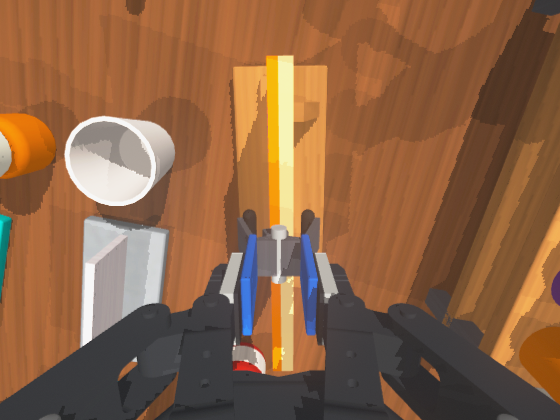

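The jaws straddle the board, with the edge centred between the tips at about (278,230) in the wrist view. There's no contact force yet.

Call:
apply_moves --moves '[0.02,0,0.001,0.006,0,0,0,0.02,0,0,0.006,0,0,0,0.02,0,0,0.004,0,0,0,0.02,0,0,0.001,0,0,0,0.02,0,0,0,0,0,0,0.02,0,0,0,0,0,0,0.02,0,0,0,0,0,0,0.02,0,0,0,0,0,0]'

```text
clock: 9.42
position: [0.6338, -0.049, 0.199]
ee_rot: [0.001, 0.637, 0.771, -0.001]
contact_force: [0.0, -0.0, -0.6]
width: 0.029
```

Run:
```python
from edge import *
p,R,s=pose();print(s["clock"],p,s["contact_force"],s["width"])
plan([.632,-.05,.198],Rdown(.195),1,.02)
grab("wrist","wrist9");edge("wrist9")
```

```text
9.4167 [ 0.63383756 -0.04900054  0.19896267] [ 0.00388317 -0.01219497 -0.56298712] 0.028964121966860042
dist 0.0023 rot deg 0.34 min rows 0.05521977440844926
[0.02, -0.0006, -0.002, 0.001, -0.001, 0.002, -0.006],
4409 tool x 0.02419666356341162 0.0995748846342031 y range [-0.0071 -0.0004  0.0065] slope [-0.0105  0.0004]
[61.9 -0.5] [14.1 75.5] 89.42378234863281
```

Call:
apply_moves --moves '[0.02,0,0,0.002,0,0,0,0.02,0,0,0.001,0,0,0,0.05,0,0,0,0,0,0,0.065,0,0,0,0,0,0,0.075,0,0,0,0,0,0,0.085,0,0,0,0,0,0,0.085,0,0,0,0,0,0,0.085,0,0,0,0,0,0]'

```text
clock: 10.13
position: [0.6344, -0.0491, 0.1988]
ee_rot: [0.002, 0.637, 0.771, 0.0]
contact_force: [-0.5, 0.0, 0.2]
width: 0.0852
```

Run:
```python
from edge import *
p,R,s=pose();print(s["clock"],p,s["contact_force"],s["width"])
grab("wrist","wrist10")
d=grab("side","side10")
cv2.imwrite("pics/s10.png",cv2.resize(d["image"][100:235,160:310,::-1],None,fx=4,fy=4,interpolation=cv2.INTER_CUBIC))
```

```text
10.1333 [ 0.63438663 -0.04910579  0.19880233] [-0.47521701  0.00224951  0.17635064] 0.08517358384637394
```

View pics/s10.png

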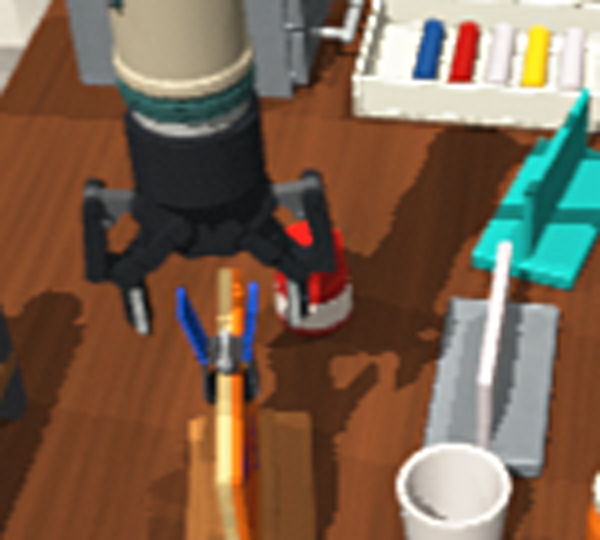

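View pics/wrist10.png

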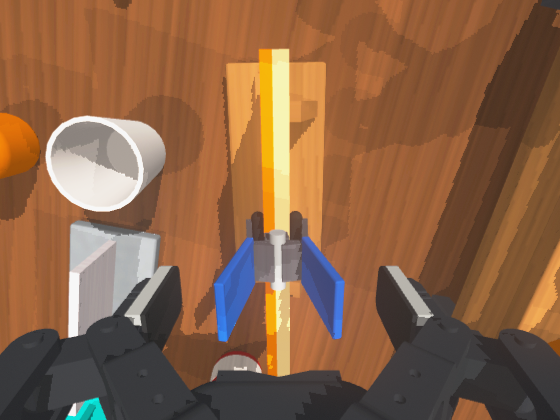

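The clamp now grips the board by itself: handles spread and tips on both faces, around (278,230) in the wrist view. I'll retreat upward.

Call:
apply_moves --moves '[0.085,0,0,-0.01,0,0,0,0.085,0,0,-0.02,0,0,0,0.085,0,0,-0.02,0,0,0,0.085,0,0,-0.02,0,0,0,0.085,0,0,-0.02,0,0,0,0.085,0,0,-0.015,0,0,0,0.085,0,0,0,0,0,0,0.085,0,0,0,0,0,0]'

```text
clock: 10.9
position: [0.6337, -0.0488, 0.3114]
ee_rot: [0.002, 0.637, 0.771, -0.0]
contact_force: [-0.1, 0.9, -0.7]
width: 0.0851
```

Run:
```python
from edge import *
d=grab("side","side11")
cv2.imwrite("pics/s11.png",cv2.resize(d["image"][100:235,160:310,::-1],None,fx=4,fy=4,interpolation=cv2.INTER_CUBIC))
p,R,s=pose();print(s["clock"],p,s["contact_force"],s["width"])
plan([.486,.357,.26],Rdown(.077),14,.085)
```

```text
10.95 [ 0.63374988 -0.04879943  0.31158093] [-0.39542266 -0.26844362  1.3808608 ] 0.08480096780750376
dist 0.4349 rot deg 6.45 min rows 10.42996752320375
[0.085, 0.0305, -0.0049, 0.0036, 0.0, 0.0, 0.008],
[0.085, 0.0304, -0.0052, 0.0036, 0.0, 0.0, 0.008],
[0.085, 0.0304, -0.0054, 0.0036, 0.0, 0.0, 0.008],
[0.085, 0.0303, -0.0056, 0.0036, 0.0, 0.0, 0.008],
[0.085, 0.0303, -0.0059, 0.0036, 0.0, 0.0, 0.008],
[0.085, 0.0302, -0.0061, 0.0036, 0.0, 0.0, 0.008],
[0.085, 0.0302, -0.0064, 0.0036, 0.0, 0.0, 0.008],
[0.085, 0.0301, -0.0066, 0.0036, 0.0, 0.0, 0.008],
[0.085, 0.0301, -0.0069, 0.0036, 0.0, 0.0, 0.008],
[0.085, 0.03, -0.0071, 0.0036, 0.0, 0.0, 0.008],
[0.085, 0.03, -0.0073, 0.0037, 0.0, 0.0, 0.008],
[0.085, 0.0299, -0.0076, 0.0037, 0.0, 0.0, 0.008],
[0.085, 0.0298, -0.0078, 0.0037, 0.0, 0.0, 0.008],
[0.085, 0.0298, -0.0081, 0.0037, 0.0, 0.0, 0.008],
```

View pics/s11.png

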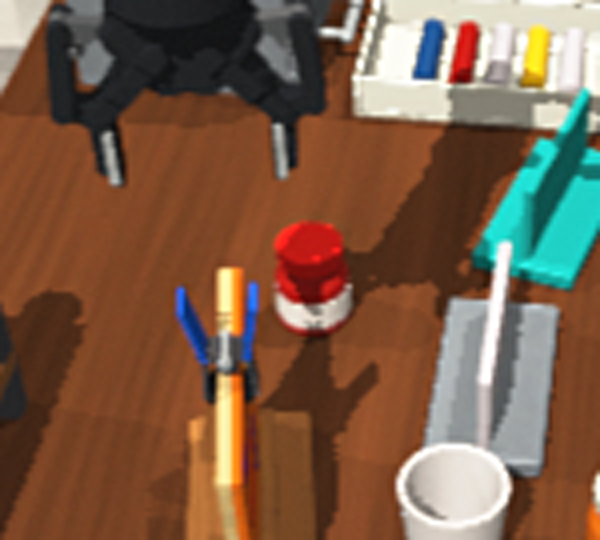

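The clamp has stayed astride the top edge, at about (225,350) in the zoomed view, with the fingers clear. On to the rack.

Call:
apply_moves --moves '[0.085,0.0305,-0.005,0.003,0,0,0.008,0.085,0.0305,-0.005,0.003,0,0,0.008,0.085,0.0305,-0.005,0.003,0,0,0.008,0.085,0.03,-0.006,0.003,0,0,0.008,0.085,0.03,-0.006,0.003,0,0,0.008,0.085,0.03,-0.006,0.003,0,0,0.008,0.085,0.03,-0.006,0.003,0,0,0.008,0.085,0.03,-0.007,0.003,0,0,0.008]'

```text
clock: 11.62
position: [0.5458, 0.1836, 0.2745]
ee_rot: [-0.002, 0.667, 0.745, -0.006]
contact_force: [-0.4, -0.5, -0.7]
width: 0.0851
```

Run:
```python
from edge import *
p,R,s=pose();print(s["clock"],p,s["contact_force"],s["width"])
plan([.486,.357,.26],Rdown(.077),6,.085)
```

```text
11.6167 [0.54576108 0.18358076 0.27447336] [-0.4218714  -0.46922296 -0.65793465] 0.08509523284558555
dist 0.184 rot deg 2.03 min rows 4.412411184329181
[0.085, 0.0298, -0.0067, 0.0023, -0.002, 0.001, 0.005],
[0.085, 0.0298, -0.0069, 0.0023, -0.002, 0.001, 0.005],
[0.085, 0.0298, -0.007, 0.0023, -0.002, 0.001, 0.005],
[0.085, 0.0297, -0.0072, 0.0024, -0.002, 0.001, 0.005],
[0.085, 0.0297, -0.0074, 0.0024, -0.002, 0.001, 0.005],
[0.085, 0.0296, -0.0075, 0.0024, -0.002, 0.001, 0.005],
```

Call:
apply_moves --moves '[0.085,0.03,-0.007,0.002,-0.002,0,0.005,0.085,0.03,-0.007,0.002,-0.002,0,0.005,0.085,0.03,-0.007,0.002,-0.002,0,0.005,0.085,0.03,-0.007,0.002,-0.002,0,0.005,0.085,0.028,-0.007,0.002,-0.002,0,0.005,0.085,0.015,-0.006,0.002,0,0,0,0.085,0,0,0,0,0,0,0.085,0,0,0,0,0,0]'

```text
clock: 12.28
position: [0.4755, 0.3527, 0.2487]
ee_rot: [-0.004, 0.674, 0.739, -0.012]
contact_force: [-0.3, 0.1, -0.6]
width: 0.085
```

Run:
```python
from edge import *
d=grab("wrist","wrist12")
p,R,s=pose();print(s["clock"],p,s["contact_force"],s["width"])
P=cloud(d);hsv=cv2.cvtColor(d["image"],cv2.COLOR_RGB2HSV)
m=(hsv[...,0]>5)&(hsv[...,0]<18)&(hsv[...,1]>180)&(P[...,2]>.16)&(P[...,2]<.18)
print(m.sum(),P[m].mean(0),P[m].min(0),P[m].max(0),np.argwhere(m).mean(0))
plan([.486,.357,.22],Rdown(.077),1,.085)
```

```text
12.3333 [0.47545042 0.35243164 0.24856719] [ 0.31385129  1.08598388 -1.3794266 ] 0.08495862838463841
139 [0.48554082 0.36296211 0.16617649] [0.47921621 0.35135716 0.16013388] [0.49593764 0.36716069 0.17147396] [201.32374101 295.70503597]
dist 0.0308 rot deg 1.64 min rows 0.7384563825213555
[0.085, 0.0039, 0.0116, 0.0283, -0.023, 0.01, 0.013],
```

View pics/wrist12.png

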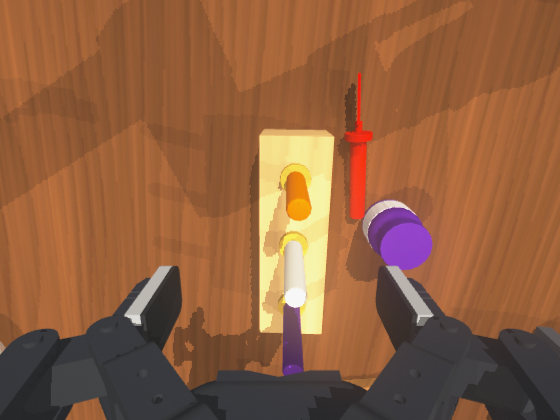

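Call:
apply_moves --moves '[0.085,0.003,0.006,0,-0.012,0.005,0.007,0.085,0.002,0.006,0.01,-0.011,0.005,0.006,0.085,0,0,0.015,0,0,0,0.085,0,0,0,0,0,0,0.085,0,0,0,0,0,0,0.085,0,0,0,0,0,0,0.085,0,0,0,0,0,0,0.085,0,0,0,0,0,0]'

```text
clock: 13.0
position: [0.4938, 0.3522, 0.2243]
ee_rot: [0.003, 0.684, 0.73, 0.002]
contact_force: [0.7, 0.1, -0.3]
width: 0.085
```

Run:
```python
from edge import *
d=grab("wrist","wrist13")
p,R,s=pose();print(s["clock"],p,s["contact_force"],s["width"])
P=cloud(d);hsv=cv2.cvtColor(d["image"],cv2.COLOR_RGB2HSV)
for lo,hi in ((.168,.18),(.12,.165)):
    m=(hsv[...,0]>5)&(hsv[...,0]<18)&(hsv[...,1]>180)&(P[...,2]>lo)&(P[...,2]<hi)&(np.hypot(P[...,0]-.486,P[...,1]-.36)<.03)
    print(m.sum(),P[m].mean(0).round(4),P[m].min(0).round(4),P[m].max(0).round(4),np.argwhere(m).mean(0))
m=(P[...,2]>.167)&(P[...,2]<.18)&(np.hypot(P[...,0]-.486,P[...,1]-.36)<.03)
print(m.sum(),P[m].mean(0).round(4),P[m].min(0).round(4),P[m].max(0).round(4))
plan([.487,.358,.111],Rdown(.077),1,.085)
```

```text
13.05 [0.49388746 0.35224445 0.22449992] [-0.71673452 -0.51441573  0.39225913] 0.0847380355020036
114 [0.4857 0.3582 0.1695] [0.4798 0.3505 0.1681] [0.4961 0.3671 0.1717] [219.22807018 264.28947368]
407 [0.4878 0.3653 0.1446] [0.4795 0.3607 0.1201] [0.4962 0.3672 0.165 ] [197.91891892 269.03439803]
584 [0.4879 0.3591 0.1701] [0.4792 0.3505 0.1671] [0.4967 0.3671 0.1726]
dist 0.1139 rot deg 0.8 min rows 2.7303183113554894
[0.085, 0.0063, -0.0074, 0.1134, 0.008, 0.001, -0.011],
```

View pics/wrist13.png

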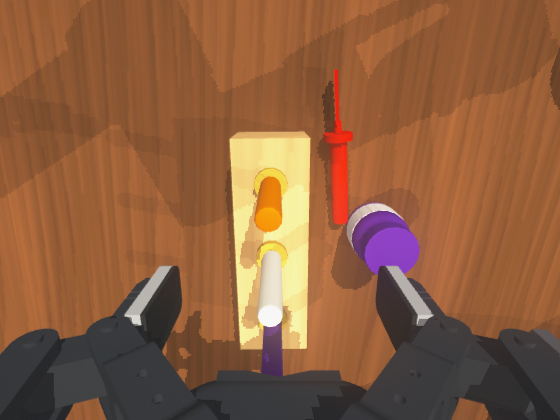

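Call:
apply_moves --moves '[0.085,0.004,-0.003,0,0,0,-0.005,0.085,0.003,-0.003,0,0,0,-0.005,0.085,0,0,0.02,0,0,0,0.085,0,0,0.01,0,0,0,0.085,0,0,0,0,0,0,0.085,0,0,0,0,0,0,0.085,0,0,0,0,0,0,0.085,0,0,0,0,0,0]'

```text
clock: 13.72
position: [0.4871, 0.3617, 0.1969]
ee_rot: [0.003, 0.679, 0.734, 0.005]
contact_force: [0.2, 0.9, -0.5]
width: 0.0849
```

Run:
```python
from edge import *
p,R,s=pose();print(s["clock"],p,s["contact_force"],s["width"])
plan([.488,.359,.111],Rdown(.077),1,.085)
```

```text
13.7167 [0.48709044 0.36171716 0.19693667] [ 0.22170605  0.8717745  -0.49904705] 0.08494813762323256
dist 0.086 rot deg 0.73 min rows 2.0619766895823166
[0.085, -0.003, -0.0004, 0.0859, 0.012, -0.002, 0.002],
```

Call:
apply_moves --moves '[0.085,-0.002,0,0.01,0.012,0,0,0.085,0,0,0.02,0,0,0,0.085,0,0,0.02,0,0,0,0.085,0,0,0.015,0,0,0,0.085,0,0,0.01,0,0,0,0.085,0,0,0,0,0,0,0.085,0,0,0,0,0,0,0.085,0,0,0,0,0,0]'

```text
clock: 14.38
position: [0.4908, 0.3603, 0.1206]
ee_rot: [-0.0, 0.679, 0.734, 0.003]
contact_force: [-0.5, -0.2, 1.5]
width: 0.0853
```

Run:
```python
from edge import *
d=grab("wrist","wrist14")
p,R,s=pose();print(s["clock"],p,s["contact_force"],s["width"])
plan([.488,.359,.111],Rdown(.077),1,.085)
```

```text
14.4333 [0.49108208 0.36050656 0.12095797] [0.59908421 0.53715737 0.38369808] 0.08515553463803925
dist 0.0105 rot deg 0.45 min rows 0.2525739954839564
[0.085, -0.0013, -0.0032, 0.0099, 0.006, -0.005, 0.001],
```

View pics/wrist14.png

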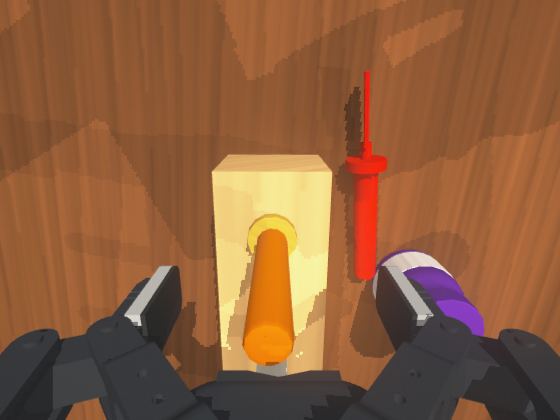

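The knife handle stands between the open pads, at about (270,300). I'll drop a little further and close.

Call:
apply_moves --moves '[0.085,-0.001,-0.003,0.007,0.006,-0.005,0,0.085,0,0,0,0,0,0,0.04,0,0,0,0,0,0,0.01,0,0,0,0,0,0,0,0,0,0,0,0,0,0,0,0,0,0,0,0,0,0,0,0,0,0,0,0,0,0,0,0,0,0]' --newtons 50

```text
clock: 15.1
position: [0.4897, 0.3605, 0.1169]
ee_rot: [0.001, 0.679, 0.734, 0.003]
contact_force: [-0.2, -0.7, 0.5]
width: 0.0167
```

Run:
```python
from edge import *
d=grab("wrist","wrist15")
p,R,s=pose();print(s["clock"],p,s["contact_force"],s["width"])
plan([p[0],p[1],.26],Rdown(.077),1,.0)
```

```text
15.15 [0.4897683  0.36048043 0.11691014] [-0.58461211 -0.0164646   0.00645254] 0.016795058926194414
dist 0.1431 rot deg 0.36 min rows 3.43141152598009
[0.0, 0.0004, 0.0007, -0.1431, 0.005, -0.003, 0.001],
```

View pics/wrist15.png

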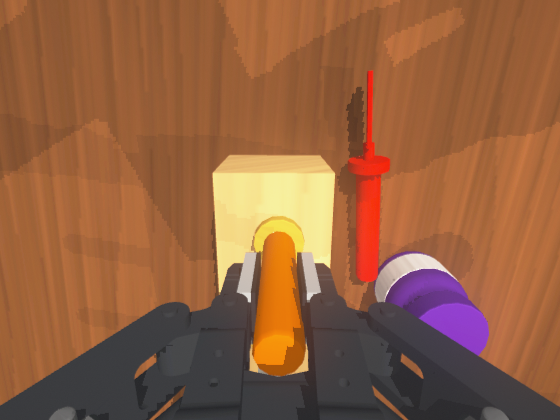

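The pads have stopped on the orange handle at a 16.8 mm opening. Drawing it straight up.

Call:
apply_moves --moves '[0,0,0,-0.015,0.005,0,0,0,0,0,-0.02,0,0,0,0,0,0,-0.02,0,0,0,0,0,0,-0.02,0,0,0,0,0,0,-0.02,0,0,0,0,0,0,-0.02,0,0,0,0,0,0,-0.02,0,0,0,0,0,0,-0.015,0,0,0]'

```text
clock: 15.82
position: [0.4866, 0.3582, 0.2666]
ee_rot: [-0.003, 0.679, 0.734, -0.006]
contact_force: [-0.2, 0.3, -1.2]
width: 0.0167
```

Run:
```python
from edge import *
d=grab("side","side16");grab("wrist","wrist16")
p,R,s=pose();print(s["clock"],p,s["contact_force"],s["width"])
# target
C=np.array([.631,-.0505,0.1]);a=.193
face=C-.007*np.array([np.cos(a),np.sin(a),0]);print("face",face)
az=.05;t=np.radians(45)
dirv=np.array([np.sin(t)*np.cos(az),np.sin(t)*np.sin(az),-np.cos(t)])
tip=face-.10*dirv; tcp=tip-.107*dirv; print("tip",tip,"tcp",tcp)
print("tip easel x",(tip-C)[:2]@[np.cos(a),np.sin(a)])
plan(tcp,Rdown(az,t),16,0.)
```

```text
15.9167 [0.48776569 0.35885908 0.26794284] [ 0.74353885 -0.35233442 -0.09097589] 0.01687728245590352
face [ 0.62412997 -0.05184263  0.1       ]
tip [ 0.55350766 -0.05537669  0.17071068] tcp [ 0.47794179 -0.05915813  0.2463711 ]
tip easel x -0.07698892797118306
dist 0.4187 rot deg 45.56 min rows 10.040496665583019
[0.0, -0.026, -0.0026, 0.0014, -0.05, -0.001, 0.002],
[0.0, -0.026, -0.0027, 0.0013, -0.05, -0.001, 0.002],
[0.0, -0.026, -0.0027, 0.0012, -0.05, -0.001, 0.002],
[0.0, -0.026, -0.0027, 0.0011, -0.05, -0.001, 0.002],
[0.0, -0.026, -0.0027, 0.0009, -0.05, -0.001, 0.002],
[0.0, -0.026, -0.0027, 0.0008, -0.05, -0.001, 0.002],
[0.0, -0.026, -0.0027, 0.0007, -0.05, -0.001, 0.002],
[0.0, -0.026, -0.0027, 0.0006, -0.05, -0.001, 0.002],
[0.0, -0.026, -0.0027, 0.0005, -0.05, -0.001, 0.002],
[0.0, -0.026, -0.0026, 0.0004, -0.05, -0.001, 0.002],
[0.0, -0.026, -0.0026, 0.0002, -0.05, -0.001, 0.002],
[0.0, -0.026, -0.0026, 0.0001, -0.05, -0.001, 0.002],
[0.0, -0.026, -0.0025, 0.0, -0.05, -0.001, 0.002],
[0.0, -0.026, -0.0025, -0.0001, -0.05, -0.001, 0.002],
[0.0, -0.0261, -0.0024, -0.0002, -0.05, -0.001, 0.002],
[0.0, -0.0261, -0.0024, -0.0003, -0.05, -0.001, 0.002],
```

View pics/side16.png

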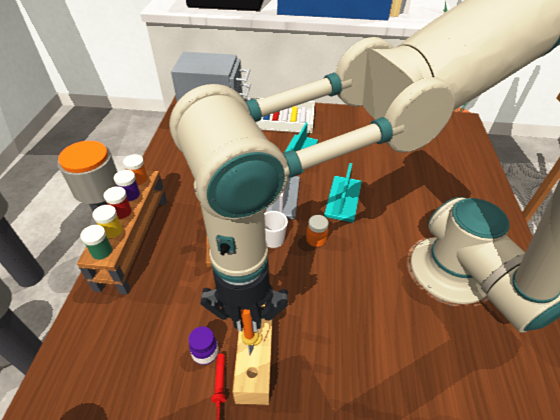

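View pics/wrist16.png

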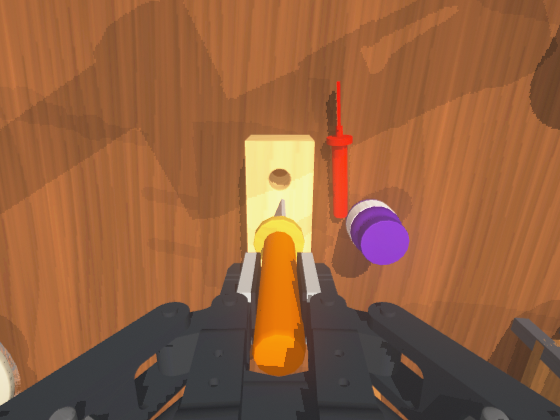

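The knife is out of the rack, leaving its hole empty at (278,180), but its tip at z ≈ 0.16 is level with the other handles. I'll raise it first, then travel.

Call:
apply_moves --moves '[0,0,0,-0.015,0,0,0,0,0,0,-0.02,0,0,0,0,0,0,-0.02,0,0,0,0,0,0,-0.02,0,0,0,0,0,0,0,0,0,0,0,0,0,0,0,0,0,0,0,0,0,0,0,0,0,0,0,0,0,0,0]'

```text
clock: 16.58
position: [0.4851, 0.357, 0.333]
ee_rot: [-0.006, 0.679, 0.734, -0.013]
contact_force: [-0.0, 0.7, -1.4]
width: 0.0167
```

Run:
```python
from edge import *
p,R,s=pose();print(s["clock"],p,s["contact_force"],s["width"])
plan([.44,-.059,.335],Rdown(.05,np.radians(45)),16,0.)
```

```text
16.5833 [0.4850893  0.35698561 0.33304882] [-0.00544205  0.68970317 -1.43934035] 0.01669910050578875
dist 0.4184 rot deg 46.55 min rows 10.034212830586494
[0.0, -0.0257, -0.0048, 0.0002, -0.051, -0.0, 0.002],
[0.0, -0.0257, -0.0048, 0.0, -0.051, -0.0, 0.002],
[0.0, -0.0257, -0.0047, -0.0002, -0.051, -0.0, 0.002],
[0.0, -0.0257, -0.0047, -0.0005, -0.051, -0.0, 0.002],
[0.0, -0.0257, -0.0046, -0.0007, -0.051, -0.0, 0.002],
[0.0, -0.0257, -0.0045, -0.0009, -0.051, -0.0, 0.002],
[0.0, -0.0258, -0.0044, -0.0012, -0.051, -0.0, 0.002],
[0.0, -0.0258, -0.0043, -0.0014, -0.051, -0.0, 0.002],
[0.0, -0.0258, -0.0042, -0.0016, -0.051, -0.0, 0.002],
[0.0, -0.0258, -0.004, -0.0018, -0.051, -0.0, 0.002],
[0.0, -0.0258, -0.0039, -0.002, -0.051, -0.0, 0.002],
[0.0, -0.0258, -0.0037, -0.0022, -0.051, -0.0, 0.002],
[0.0, -0.0258, -0.0036, -0.0024, -0.051, -0.0, 0.002],
[0.0, -0.0258, -0.0034, -0.0025, -0.051, -0.0, 0.002],
[0.0, -0.0258, -0.0032, -0.0027, -0.051, -0.0, 0.002],
[0.0, -0.0258, -0.003, -0.0029, -0.051, -0.0, 0.002],
```

Call:
apply_moves --moves '[0,-0.026,-0.005,0,-0.05,0,0.002,0,-0.026,-0.005,0,-0.05,0,0.002,0,-0.026,-0.005,0,-0.05,0,0.002,0,-0.026,-0.005,-0.001,-0.05,0,0.002,0,-0.026,-0.005,-0.001,-0.05,0,0.002,0,-0.026,-0.005,-0.001,-0.05,0,0.002,0,-0.026,-0.004,-0.001,-0.05,0,0.002,0,-0.026,-0.004,-0.002,-0.05,0,0.002]'

```text
clock: 17.25
position: [0.4579, 0.1425, 0.3171]
ee_rot: [0.129, 0.669, 0.72, 0.128]
contact_force: [0.4, -0.6, -1.0]
width: 0.0167
```

Run:
```python
from edge import *
p,R,s=pose();print(s["clock"],p,s["contact_force"],s["width"])
print("tip",p+R.apply([0,0,.107]))
plan([.44,-.059,.335],Rdown(.05,np.radians(45)),8,0.)
```

```text
17.25 [0.45794367 0.14252691 0.31706878] [ 0.44017361 -0.63099922 -0.96212702] 0.016659472112940457
tip [0.49617453 0.14381519 0.21714009]
dist 0.2031 rot deg 24.1 min rows 4.870916308956643
[0.0, -0.025, -0.0031, -0.0032, -0.052, 0.0, 0.003],
[0.0, -0.025, -0.0028, -0.0034, -0.052, 0.0, 0.003],
[0.0, -0.025, -0.0026, -0.0035, -0.052, 0.0, 0.003],
[0.0, -0.025, -0.0023, -0.0036, -0.052, 0.0, 0.003],
[0.0, -0.025, -0.002, -0.0037, -0.052, 0.0, 0.003],
[0.0, -0.025, -0.0018, -0.0038, -0.052, 0.0, 0.003],
[0.0, -0.025, -0.0015, -0.0039, -0.052, 0.0, 0.003],
[0.0, -0.025, -0.0012, -0.004, -0.052, 0.0, 0.003],
```

Call:
apply_moves --moves '[0,-0.025,-0.003,-0.003,-0.052,0,0.003,0,-0.025,-0.003,-0.003,-0.052,0,0.003,0,-0.025,-0.003,-0.003,-0.052,0,0.003,0,-0.025,-0.002,-0.004,-0.052,0,0.003,0,-0.025,-0.002,-0.004,-0.052,0,0.003,0,-0.025,-0.002,-0.004,-0.052,0,0.003,0,-0.025,-0.001,-0.004,-0.04,0,0.003,0,-0.018,-0.001,-0.004,-0.03,0,0.003]'

```text
clock: 17.92
position: [0.4283, -0.0475, 0.321]
ee_rot: [0.246, 0.641, 0.68, 0.258]
contact_force: [-0.7, -0.7, -1.6]
width: 0.0173
```

Run:
```python
from edge import *
p,R,s=pose();print(s["clock"],p,s["contact_force"],s["width"])
print("tip",p+R.apply([0,0,.107]))
plan([.478,-.059,.246],Rdown(.05,np.radians(45)),8,0.)
grab("side","side17");grab("wrist","wrist17")
```

```text
17.9167 [ 0.42828601 -0.04751251  0.32104067] [-0.73426497 -0.70249814 -1.62042868] 0.017319566411339686
tip [ 0.49954311 -0.04366534  0.24131223]
dist 0.0907 rot deg 3.21 min rows 2.1761247320975174
[0.0, -0.0018, -0.0017, 0.0111, -0.007, -0.0, 0.001],
[0.0, -0.0018, -0.0018, 0.0111, -0.007, -0.0, 0.001],
[0.0, -0.0018, -0.0018, 0.0111, -0.007, -0.0, 0.001],
[0.0, -0.0018, -0.0019, 0.011, -0.007, -0.0, 0.001],
[0.0, -0.0018, -0.002, 0.011, -0.007, -0.0, 0.001],
[0.0, -0.0017, -0.0021, 0.011, -0.007, -0.0, 0.001],
[0.0, -0.0017, -0.0021, 0.011, -0.007, -0.0, 0.001],
[0.0, -0.0017, -0.0022, 0.011, -0.007, -0.0, 0.001],
```

View pics/side17.png

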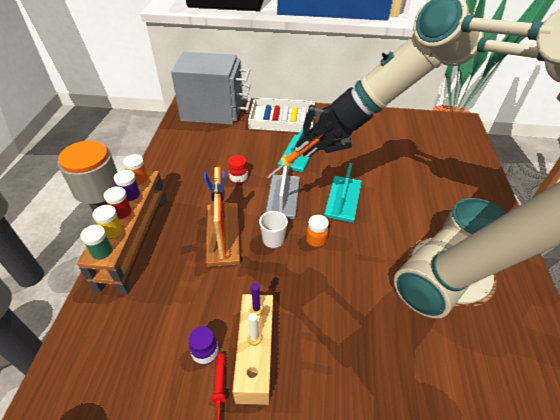

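View pics/wrist17.png

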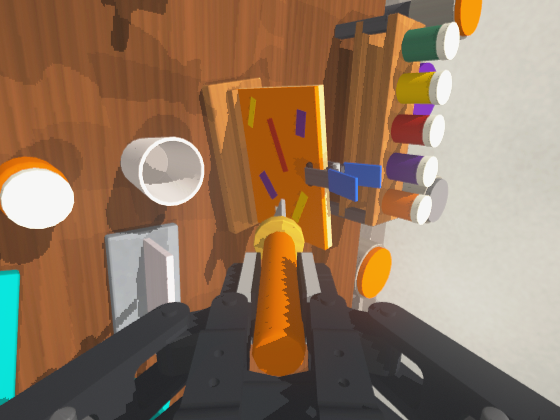

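The knife is slanted and pointing at the panel, tip at about (283,205) in the wrist view, and the clamp is still in place. One more approach move.

Call:
apply_moves --moves '[0,-0.003,-0.002,0.015,-0.01,0,0,0,-0.003,-0.003,0.018,-0.01,0,0,0,-0.003,-0.003,0.018,-0.01,0,0,0,-0.003,-0.003,0.016,-0.01,0,0,0,-0.002,-0.003,0.012,-0.01,0,0,0,0,-0.001,0.006,-0.005,0,0,0,0,0,0,0,0,0,0,0,0,0,0,0,0]'

```text
clock: 18.68
position: [0.4732, -0.0562, 0.237]
ee_rot: [0.256, 0.64, 0.67, 0.274]
contact_force: [0.5, -0.0, -0.6]
width: 0.0164
```

```bash
cat > chk.py <<'E'
from edge import *
import sys
n=sys.argv[1]
p,R,s=pose();print(s["clock"],p,s["contact_force"],s["width"])
tip=p+R.apply([0,0,.107]);print("tip",tip,"tilt",np.degrees(np.arccos(-R.as_matrix()[2,2])))
print("face in tool-tip frame",R.inv().apply(np.array([.624,-.052,.1])-tip))
plan([.478,-.059,.246],Rdown(.05,np.radians(45)),1,0.)
d=grab("side","side"+n);grab("wrist","wrist"+n)
cv2.imwrite(f"pics/s{n}.png",cv2.resize(d["image"][80:260,180:360,::-1],None,fx=3.3,fy=3.3,interpolation=cv2.INTER_CUBIC))
E
python3 chk.py 18
```

```text
18.6833 [ 0.47317787 -0.05616494  0.23696056] [ 0.51497538 -0.04312979 -0.62603237] 0.0164100596480491
tip [ 0.54743496 -0.05191389  0.16003973] tilt 44.03739597502362
face in tool-tip frame [-0.0043136   0.01326195  0.0962938 ]
dist 0.0106 rot deg 1.06 min rows 0.2549217916654095
[0.0, -0.003, 0.0097, -0.0033, -0.017, -0.005, -0.006],
```

View pics/s18.png

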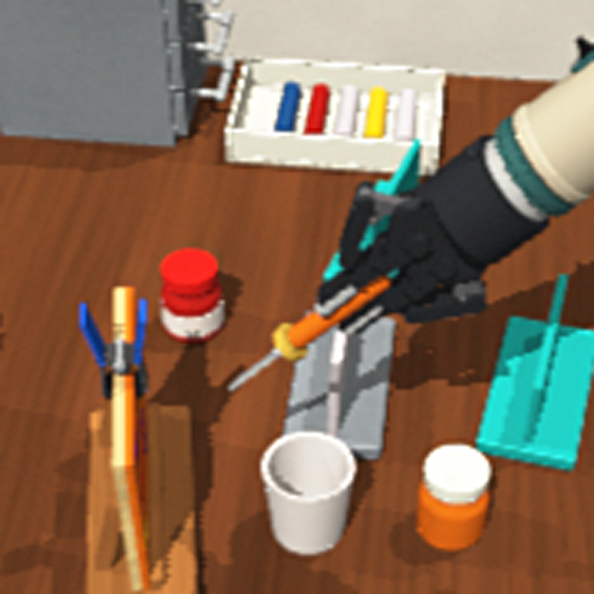

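View pics/wrist18.png

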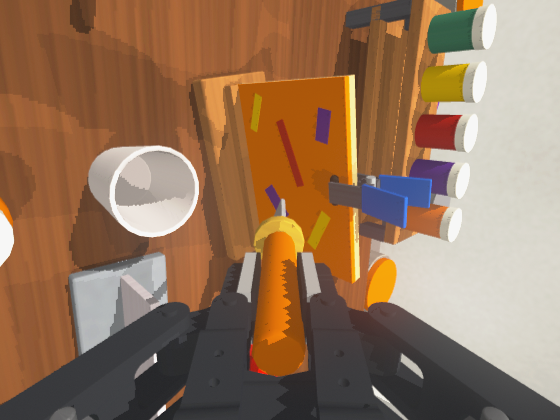

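Call:
apply_moves --moves '[0,-0.002,0.005,-0.001,-0.008,0,0,0,0,0.003,-0.001,0,0,0,0,0,0,0,0,0,0,0,0,0,0,0,0,0,0,0,0,0,0,0,0,0,0,0,0,0,0,0,0,0,0,0,0,0,0,0,0,0,0,0,0,0]'

```text
clock: 19.45
position: [0.4791, -0.0591, 0.2497]
ee_rot: [0.263, 0.637, 0.669, 0.277]
contact_force: [0.7, 0.2, -0.4]
width: 0.0169
```

```bash
python3 chk.py 19
python3 - <<'E'
from h import *
d=load("side19");P=cloud(d);p,R,s=pose()
q=R.inv().apply(P.reshape(-1,3)-p)
m=(abs(q[:,0])<.02)&(abs(q[:,1])<.02)&(q[:,2]>.05)&(q[:,2]<.13)
print(m.sum(),"blade pts tool z max",q[m][:,2].max(),"mean last",q[m][q[m][:,2]>.085].mean(0),"world end",P.reshape(-1,3)[m][q[m][:,2].argmax()])
print("speed",s["qd"].round(4))
# clamp handles
hsv=cv2.cvtColor(d["image"],cv2.COLOR_RGB2HSV);mm=(hsv[...,0]>105)&(hsv[...,0]<130)&(hsv[...,1]>150)&(P[...,2]>.15)&(abs(P[...,0]-.632)<.06)
print("clamp blue",mm.sum(),P[mm].min(0).round(3),P[mm].max(0).round(3))
E
```

```text
19.45 [ 0.47913581 -0.05909383  0.24969481] [ 0.67175638  0.2071985  -0.36160167] 0.016910798818026235
tip [ 0.55464527 -0.05526581  0.17398043] tilt 44.959127217190805
face in tool-tip frame [-0.00025725 -0.0031439   0.10140955]
dist 0.0039 rot deg 0.12 min rows 0.09272379249199006
[0.0, 0.0001, -0.0034, 0.0018, -0.001, -0.0, -0.002],
39 blade pts tool z max 0.10526482018567605 mean last [0.00170005 0.00121197 0.09557933] world end [ 0.5546681  -0.05087507  0.17661984]
speed [-0.0016  0.0013  0.0002 -0.0006 -0.0014  0.0007]
clamp blue 154 [ 0.573 -1.222  0.188] [ 0.657 -0.03   0.245]
```

View pics/s19.png

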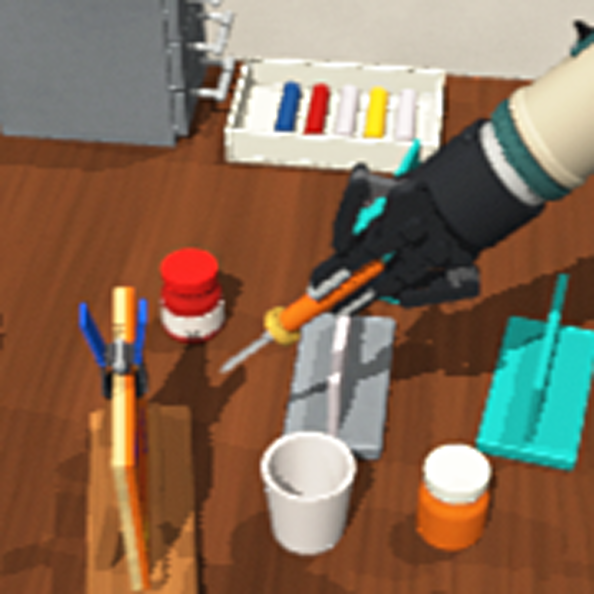

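The final view shows the blade end at about (222,370), free of everything and aimed at the panel. The clamp sits astride the top edge at about (122,350). All the checks agree, so I'm handing in.

```bash
python3 -c "
from rig import workorder
print(workorder.sign_off())"
```

```text
the job is handed in; nothing more can be done
None
```

The job is handed in at about 19.5 s of the 56 s limit. The sign-off gave no verdict.

- **Clamp:** I pinched it off the rail and lowered it astride the middle of the board's top edge. Then I let go and withdrew upward. In the last pictures it was still in place with nothing touching it. I could not measure its grip force; I judged it from the handle spread and the tips resting on both faces.
- **Knife:** I drew the orange knife straight up out of the rack and carried it above the other handles to the front of the panel. The last check showed:
  - tilt of 45.0° from vertical
  - blade end about 174 mm high and about 7 cm in front of the face
  - panel centre 101 mm ahead along the blade and about 3 mm off its line
  - arm joints almost still, pads closed on the handle at 17 mm
- **Cross-check:** The side camera's depth put the blade end within about 5 mm of the position worked out from the arm pose.
- **Failed check:** The last colour check on the clamp handles also picked up background pixels, so I relied on the picture for the clamp.
- **Bystanders:** The other knives, the jars and the cup looked undisturbed in the side views. I did not re-measure their positions.

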